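Clamp a brake pad with the knob under the shelf

ROBOT

A 6-joint arm with a two-finger parallel gripper is mounted at the origin on the work surface. World frame = base frame: x ahead of the robot, y to its left, z up, the work surface at z = 0. Lengths are in m, angles in rad, forces in N, time in s.
With the tool pointing down it reaches from about 0.3 to 0.775 m from the base axis. Payload 14.6 kg.
Tool frame: the origin (TCP) lies at the very end of the fingers, on their centre line; the grasp point (between the pads) lies 19 mm behind it; z points along the fingers, y is the line along which they close (so a half turn about z gives the same grasp; the last joint's range is limited). The gripper opens to 94 mm and grips with 3 to 60 N. Pads are 16 mm wide; open, the fingers measure 119 mm over their backs; the gripper's body (75 mm by 177 mm) begins 78 mm behind the grasp point.
Start: joints at [-1.184, 0.3, 1.521, -0, 1.321, -0.067], TCP at [0.241, -0.494, 0.205] pointing down, gripper open.
Joint ranges: [-3.03, 3.03], [-0.79, 2.21], [0.23, 2.52], [-1.04, 4.18], [0, 3.07], [-2.55, 2.55]. Speed limits (rad/s): [2.22, 2.22, 2.57, 3.14, 3.14, 3.14].

INTERFACE

Orientations are given as [roll, pitch, yaw] about the fixed x, y, z axes, in that order (R = Rz(yaw) Ry(pitch) Rx(roll)).
In Python, from station import ctrl gives the robot as it stands.
- The arm moves only by the shell command python3 -m pendant 'ROWS' [OPENING] [FORCE]. ROWS is JSON, a list of rows, each a list of 2 entries, a list of its own where there are three numbers: the shift along the world's x, y, z in cm, then the turn about the world's z in rad. A call has 1 to 20 rows; each row shifts and turns the commanded pose from where the row before left it; what a row does not reach is not made up. A row lasts 1/12 s, in which the tool goes at most 41.7 mm and 7.16 degrees, less where a joint would pass 70% of its speed; a pose out of reach is approached as far as the arm can. A call is refused whole if a number of a shift passes 4.17 or a number of a turn 0.125, either way. A call with a gripper value outside its range is refused whole. OPENING is the opening, from 0 (shut) to 1 (fully open), set as the call begins (- or left out, the last holds). The fingers move at their own pace and stop on an object; FORCE is the grip in N (left out, the last holds). Time passes only in rows, so rows that do not move let the fingers close. It gives the time, the measured TCP pose, the force, the opening and the grip force at its end, in the units of the state.
- ctrl.get_obs(): the state, without advancing time (a new reading comes with each control period).
- ctrl.camera(name): name is "side" or "top" or "wrist"; returns a dict with "color" (384x512x3 uint8, red, green, blue), "intrinsics" (3x3 intrinsics, pixels), "camera_from_world" (4x4, takes a point from world to camera coordinates). Camera axes: x right, y down, z forward; pixel columns grow to the right and rows downward; lengths in m; the calibration is good to about 2 mm. A picture is of the moment at which its call begins. There is no depth.
- ctrl.hand_in(): hands the job in; it is judged then, once.
The state is a dict: "time_s": time; "qpos": joint angles; "joint_vel": joint speeds; "tau": joint torques, N m; "ee_pos": TCP position; "eef_rot": TCP orientation; "force": force on the tool from outside, world axes, zero at the start; "moment": the same for the moment, N m; "grip_width": finger opening in m; "grip_force": force on a finger pad.
Only numpy, scipy, OpenCV 4.12 (cv2) and the standard library are available. Lean on these libraries where they do the work, as an engineer would, in place of code of your own. Each camera call takes 0.05 s, during which the arm holds its last target. There are 200 camera calls.

TASK

Stand the brake pad upright on the red clamping shelf, between the two steel jaws and midway along them, and let go of it. Then swing the handle of the knob under the shelf until the sliding jaw nips the pad firmly, about 20 N, stopping gently as the handle stiffens so that the pad is not crushed. Leave the dish, the screwdriver and the socket where they are.

Things in the scene. Friction and masses are not known exactly. Their poses are not given: they have to be found in the camera images.
- station: red steel clamping shelf, fixed to the table, 206 mm (x) by 180 mm (y): an 8 mm plate, top 120 mm above the table, on upright side plates at x = +-100 mm, open underneath along both y sides. Origin on the table under the shelf's middle, z up. Two steel jaws stand on it, each 60 mm long (along y) and 14 mm tall, with the gap between them along x.
- gap (a point): on the shelf top between the jaws, midway along them: station x = 0, y = +20 mm. The fixed jaw, on the +x side, is bolted where it was last left: its face is 12 to 19 mm from this point and not measured. The sliding jaw's face is 13 to 14.5 mm away on the -x side when open, so the open gap is 25 to 33.5 mm.
- jaw: sliding jaw's clamping face, a 6 mm steel plate on a steel carriage, together 27 x 60 x 14 mm. Origin: bottom of its clamping face, middle of its length, on the shelf top; at station x = -14.5 mm when the knob reads 0. The knob drives it to the station's +x, 10 mm per rad; its face is spring-backed and gives 1 mm per 30 N.
- knob (a joint): angle of the knob, 0 (jaw open) to 1.75 rad; grows anticlockwise seen from above, closing the jaw; starts at 0 to 0.15. At 0 the handle points to -x,-y of the station (225 deg), at 1.57 to +x,-y (315 deg). It stays where it is left. The pad is nipped between both jaws somewhere between 0.8 and 1.6 rad; the force on it then rises by 30 N per 0.1 rad.
- knob_axis (a point): on the knob's vertical axis at handle height, 90 mm above the table, station x = 0, y = -64 mm (26 mm inside the shelf's -y edge); axes as the station's. Black 44 mm hub hung under the shelf. Turning it free takes a steady 0.4 N m; nipping the pad adds 0.01 N m per newton on the pad. Over 8 N must stay on the pad, over 40 N crushes it.
- knob_ball (a point): centre of the 22 mm black ball ending the knob's level steel bar handle (12 mm thick), 130 mm from the axis, 90 mm above the table. Bar end and ball stick out beyond the shelf's -y edge, to be pushed or pinched there from above. Pushed 105 mm from the axis it takes about 4 N while free and 2 N more for 20 N on the pad; never push with over 25 N.
- pad_center (a point): centre of the brake pad: dark steel backing plate with a grey friction block split by a groove; 18 mm thick (x), 100 mm long (y; 112 over its end ears), 56 mm tall (z up), 0.25 to 0.5 kg, standing on its long edge on the table. The centre is half-way up, 28 mm above what it stands on. Grasp across its thickness. Either way round is right.
- pad: the same brake pad; origin in the middle of its underside
- dish: bystander: steel parts dish, 104 mm across, 28 mm tall; origin at its underside
- driver: bystander: screwdriver lying on the table
- socket: bystander: steel socket, 24 mm across, 30 mm tall, standing on the shelf near its +x,+y corner; origin at its underside
Not all that is in view belongs to the job. There is more than one size of the pad; the job needs the larger.

How it is judged:
By the outcome, as a careful person would: the job done as asked, in the order asked, and still so for the second after the job is handed in, with the robot touching nothing.
It also fails if it takes over 72 s, if anything falls off the work surface, if the arm or the gripper's body presses on something with over 40 N, if the wrist force passes 120 N, or if a joint passes its speed limit or range.

## Working session

There is one attempt and no reset: what is moved stays moved. The work goes in short steps, Python scripts to look and compute and a shell command to move; the robot and the scene stay as the last step left them, time stands still between calls to the robot, and variables do not carry over. Pictures are saved under pics/ and viewed, at most 10 in all, crops included, and the job is handed in when it is done.

```bash
ls; mkdir -p pics; cat > h.py <<'E'
import numpy as np, cv2
from station import ctrl
def cam(n):
    c=ctrl.camera(n); return c
def save(c,f,crop=None,s=1):
    im=c["color"][:,:,::-1]
    if crop: x0,y0,x1,y1=crop; im=im[y0:y1,x0:x1]
    cv2.imwrite("pics/"+f,cv2.resize(im,None,fx=s,fy=s,interpolation=cv2.INTER_CUBIC))
def ray(c,u,v):
    T=np.array(c["camera_from_world"]);K=np.array(c["intrinsics"])
    R=T[:3,:3];o=-R.T@T[:3,3]
    d=R.T@np.linalg.solve(K,[u,v,1.]);return o,d/np.linalg.norm(d)
def onz(c,u,v,z):
    o,d=ray(c,u,v);return o+d*(z-o[2])/d[2]
def tri(r):
    A=sum(np.eye(3)-np.outer(d,d) for o,d in r);b=sum((np.eye(3)-np.outer(d,d))@o for o,d in r)
    p=np.linalg.solve(A,b);return p,[np.linalg.norm(np.cross(p-o,d)) for o,d in r]
def proj(c,p):
    T=np.array(c["camera_from_world"]);q=np.array(c["intrinsics"])@(T[:3,:3]@np.array(p)+T[:3,3]);return q[:2]/q[2]
E
python3 - <<'E'
from h import *
import pickle
C={n:cam(n) for n in("top","side","wrist")}
pickle.dump(C,open("c0.pkl","wb"))
a=np.vstack([np.hstack([C["top"]["color"],C["side"]["color"]]),])
cv2.imwrite("pics/top0.png",cv2.resize(C["top"]["color"][:,:,::-1],(800,600),interpolation=2))
cv2.imwrite("pics/side0.png",cv2.resize(C["side"]["color"][:,:,::-1],(800,600),interpolation=2))
for n in C:print(n,np.round(ray(C[n],256,192),3).tolist(),C[n]["intrinsics"][0][0])
print(ctrl.get_obs())
E
```

```text
pics
top [[0.498, -0.023, 0.913], [0.066, -0.008, -0.998]] 393.37454892898415
side [[0.426, -0.833, 0.668], [0.156, 0.813, -0.561]] 465.61202641716824
wrist [[0.312, -0.46, 0.384], [-0.243, -0.118, -0.963]] 264.8740330519914
{'time_s': 0.15, 'qpos': array([-1.18359211e+00,  3.00340247e-01,  1.52137618e+00,  1.32004956e-05,
        1.32071314e+00, -6.65788425e-02]), 'joint_vel': array([-0.00137845, -0.00038107, -0.00314571, -0.00093636,  0.00043431,
       -0.0011501 ]), 'tau': array([ 1.42131179e-03, -5.31960654e+01, -3.52819991e+01,  7.08385510e-02,
        2.36182823e-02, -4.29935392e-05]), 'ee_pos': array([ 0.24104637, -0.49416662,  0.2050448 ]), 'eef_rot': array([-3.14075845e+00, -6.84381908e-05,  4.53779757e-01]), 'force': array([0.31479328, 0.14346698, 0.73605609]), 'moment': array([-0.00157863,  0.01421109, -0.0024205 ]), 'grip_force': 0.0, 'grip_width': 0.0942538190904987}
```

View pics/top0.png

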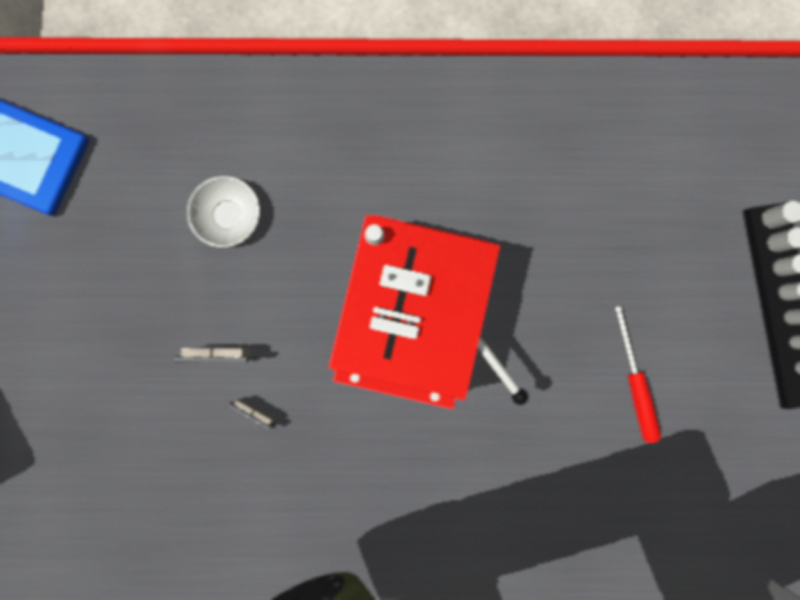

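View pics/side0.png

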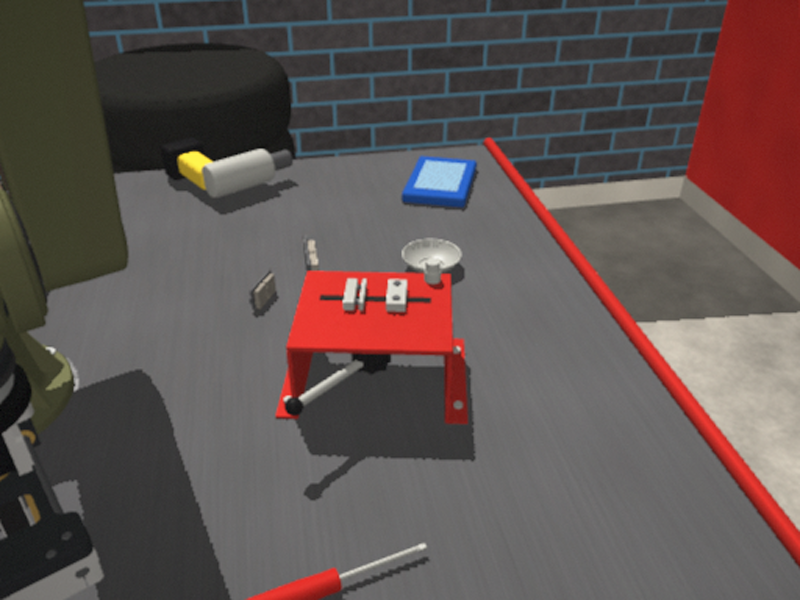

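Top view (800x600 scale): the pad candidates are the long pad at (213,353) and the short pad at (258,412). The larger is wanted, so (213,353). The shelf is at (415,310), the ball at (520,397), and socket and dish are near (373,234) and (223,211). In the side view the same two pads stand at (312,252) and (263,292).

```bash
python3 - <<'E'
from h import *
import pickle
C=pickle.load(open("c0.pkl","rb"));t,s=C["top"],C["side"]
f=512/800
T=lambda u,v:(t,u*f,v*f)
def tr(a,b):
    p,e=tri([ray(t,a[0]*f,a[1]*f),ray(s,b[0]*f,b[1]*f)]);return np.round(p,4),np.round(e,4)
# red plate
im=t["color"].astype(int);m=((im[...,0]>150)&(im[...,1]<80)).astype(np.uint8)
m[:, :200]=0;m[:120]=0;m[:, 340:]=0
m=cv2.morphologyEx(m,cv2.MORPH_CLOSE,np.ones((9,9)))
c=max(cv2.findContours(m,0,2)[0],key=cv2.contourArea)[:,0]
P=np.array([onz(t,u+0.,v+0.,.12)[:2] for u,v in c]).astype(np.float32)
print("plate",cv2.minAreaRect(P), cv2.boxPoints(cv2.minAreaRect(P)).round(3).tolist())
print("corners tri +x+y",tr((365,214),(452,272)) , "+x-y",tr((499,244),(452,352)))
print("ball",tr((520,397),(294,405)))
print("jaws top z.134 fixed",onz(t,405*f,280*f,.134)," slid",onz(t,395*f,325*f,.134))
# pad friction mask
for nm,(x0,y0,x1,y1) in {"big":(105,212,182,238),"small":(140,248,190,278)}.items():
    r=t["color"][y0:y1,x0:x1].astype(int); mm=((r[...,0]>135)&(r[...,0]>r[...,2]+5)).astype(np.uint8)
    pts=np.argwhere(mm)[:,::-1]+[x0,y0]
    Q=np.array([onz(t,u,v,.05)[:2] for u,v in pts]).astype(np.float32);print(nm,len(Q),cv2.minAreaRect(Q))
print("pad mid top",tr((213,348),(310,238)))
cv2.imwrite("pics/pads.png",np.hstack([cv2.resize(t["color"][205:285,105:195,::-1],(400,356),interpolation=2),cv2.resize(s["color"][145:205,150:217,::-1],(398,356),interpolation=2)]))
E
```

```text
plate ((0.5365183353424072, -0.04714751988649368), (0.18021148443222046, 0.22199353575706482), 76.65201568603516) [[0.40799999237060547, -0.10899999737739563], [0.6240000128746033, -0.1599999964237213], [0.6650000214576721, 0.014999999664723873], [0.4490000009536743, 0.06599999964237213]]
corners tri +x+y (array([0.6635, 0.0156, 0.1199]), array([0.0011, 0.0011])) +x-y (array([ 0.6219, -0.1591,  0.1174]), array([0.0014, 0.0014]))
ball (array([ 0.4232, -0.1892,  0.091 ]), array([0.0008, 0.0008]))
jaws top z.134 fixed [ 0.57446297 -0.03600918  0.134     ]  slid [ 0.51723319 -0.02320285  0.134     ]
big 236 ((0.48184478282928467, 0.23442846536636353), (0.08500399440526962, 0.013332024216651917), 88.06498718261719)
small 76 ((0.3990092873573303, 0.17497548460960388), (0.05359598249197006, 0.00713074766099453), 60.490745544433594)
pad mid top (array([0.4833, 0.2218, 0.0811]), array([0.0049, 0.0049]))
```

View pics/pads.png

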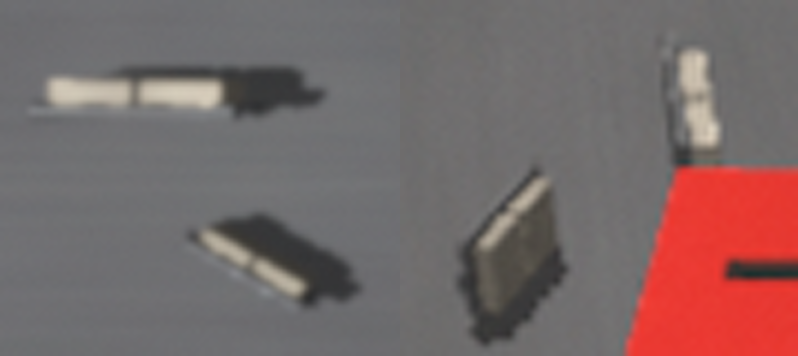

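The close crop confirms the larger pad, with two friction blocks and its backing plate on the -x side. It lies at about (0.479, 0.234), long axis ~88°. The station is at (0.5435, -0.048), yaw -0.233. The ball radius comes to 131 mm and the knob to about 0.09 rad, both consistent. Next I hover over the pad.

```bash
python3 -m pendant '[[[1.3,3.5,0.5],0.06],[[1.3,3.8,0.5],0.06],[[1.3,3.8,0],0.06],[[1.3,3.8,0],0.06],[[1.3,3.8,0],0.06],[[1.3,3.8,0],0.06],[[1.3,3.8,0],0.06],[[1.3,3.8,0],0.06],[[1.3,3.8,0],0.06],[[1.3,3.8,0],0.06],[[1.3,3.8,0],0.06],[[1.3,3.8,0],0.06],[[1.3,3.8,0],0.06],[[1.3,3.8,0],0.06],[[1.3,3.8,0],0.06],[[1.3,3.8,0],0.06],[[1.3,3.8,0],0.06],[[1.3,3.8,0],0.06],[[0.5,3.0,0],0],[[0,0,0],0]]' 1 30
python3 - <<'E'
from h import *
o=ctrl.get_obs();print(o["ee_pos"],o["eef_rot"],o["time_s"])
c=cam("wrist");import pickle;pickle.dump(c,open("w1.pkl","wb"));save(c,"w1.png")
print(proj(c,[.479,.234,.056]))
E
```

```text
time_s: 1.82
ee_pos: [0.4801, 0.2209, 0.2146]
eef_rot: [-3.14, -0.0, 1.538]
force: [0.3, -0.2, -1.3]
grip_width: 0.0936
grip_force: 0.0
[0.48011734 0.22085315 0.21458763] [-3.14046510e+00 -2.35025990e-04  1.53767019e+00] 1.8167
[254.24559932 169.69855344]
```

View pics/w1.png

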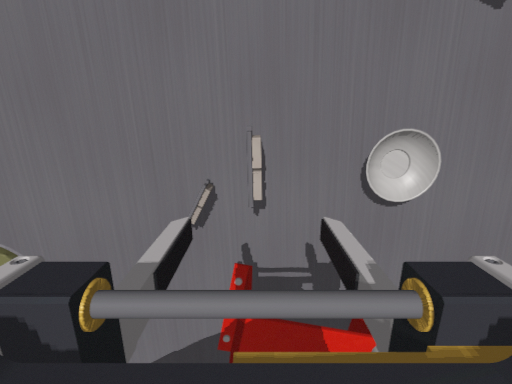

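Wrist view: the larger pad runs from (250,131) to (253,207), groove at (257,169). The smaller pad is at (203,201), the dish at (403,167), and the fingers straddle the column properly.

```bash
python3 - <<'E'
from h import *
import pickle
t=pickle.load(open("c0.pkl","rb"))["top"];w=pickle.load(open("w1.pkl","rb"))
def fr(c,x0,y0,x1,y1):
    r=c["color"][y0:y1,x0:x1].astype(int);m=((r[...,0]>125)&(r[...,0]>r[...,2]+6)).astype(np.uint8)
    p=(np.argwhere(m)[:,::-1]+[x0,y0]).astype(np.float32);return cv2.minAreaRect(p)
a=fr(t,105,212,182,238);b=fr(w,235,120,275,212);print(a,b)
p,e=tri([ray(t,*a[0]),ray(w,*b[0])]);print(p,e)
r=w["color"][120:215,240:270];g=r.sum(2)
box=cv2.boxPoints(b);print(np.round([onz(w,u,v,p[2])[:2] for u,v in box],4))
for (u,v) in [(249,131),(252,207)]: print("backing end",onz(w,u,v,.056))
E
```

```text
((134.50274658203125, 225.40914916992188), (39.13355255126953, 6.300137996673584), 1.7357045412063599) ((256.37872314453125, 167.52735900878906), (63.15194320678711, 8.729109764099121), 88.60282135009766)
[0.48186733 0.23516479 0.04737564] [np.float64(5.647072973732665e-05), np.float64(5.647072973729399e-05)]
[[0.4765 0.2762]
 [0.4877 0.2761]
 [0.4874 0.1914]
 [0.4755 0.1915]]
backing end [0.47415729 0.28300561 0.056     ]
backing end [0.47423866 0.18324272 0.056     ]
```

```bash
python3 -m pendant '[[[0,0.7,-3.5],0.03],[[0,0.6,-3.5],0],[[0,0,-3.5],0],[[0,0,-3.5],0],[[0,0,-2.5],0],[[0,0,-1.5],0],[[0,0,-1.0],0],[[0,0,0],0],[[0,0,0],0]]' 0.6 30
python3 -m pendant '[[[0,0,0],0],[[0,0,0],0],[[0,0,0],0],[[0,0,0],0],[[0,0,0],0],[[0,0,0],0],[[0,0,0],0],[[0,0,0],0]]' 0.05 30
```

```text
time_s: 2.62
ee_pos: [0.4804, 0.2293, 0.026]
eef_rot: [3.141, -0.0, 1.563]
force: [-0.2, -0.1, 1.2]
grip_width: 0.0562
grip_force: 0.0
time_s: 3.28
ee_pos: [0.4801, 0.2297, 0.0256]
eef_rot: [-3.142, 0.0, 1.564]
force: [-2.4, -0.8, 2.5]
grip_width: 0.0179
grip_force: 30.0
```

```bash
python3 -m pendant '[[[0,0,1],0],[[0,0,2.5],0],[[0,0,3.5],0],[[0,0,3.5],0],[[0,0,3.5],0],[[0,0,3.5],-0.03],[[0.5,-1.5,1.5],-0.03],[[1,-3,0],-0.03],[[1,-3.5,0],-0.03],[[1,-3.5,0],-0.03],[[1,-3.5,0],-0.03],[[1,-3.5,0],-0.03],[[0.6,-3.5,0],-0.02],[[0.5,-2.7,0],0],[[0,-1.5,0],0],[[0,0,0],0],[[0,0,0],0]]'
python3 - <<'E'
from h import *
o=ctrl.get_obs();print(o["ee_pos"],o["eef_rot"],o["grip_width"])
import pickle
C={n:cam(n) for n in("top","side","wrist")};pickle.dump(C,open("c2.pkl","wb"))
save(C["wrist"],"w2.png");save(C["side"],"s2.png",(160,120,330,290),3.5)
E
```

```text
time_s: 4.7
ee_pos: [0.5459, -0.0327, 0.2155]
eef_rot: [-3.141, -0.0, 1.332]
force: [0.4, 0.1, -3.4]
grip_width: 0.0178
grip_force: 30.0
[ 0.54585279 -0.03269914  0.21554093] [-3.14111530e+00 -1.11022252e-04  1.33237263e+00] 0.017834008139840946
```

View pics/w2.png

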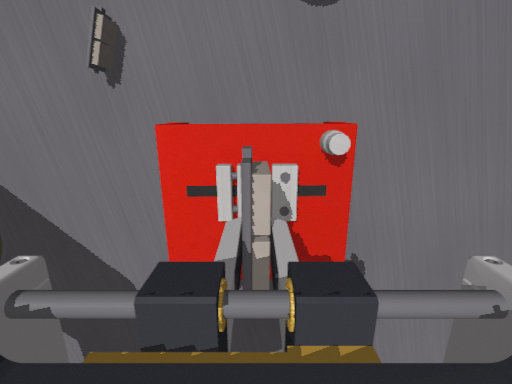

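View pics/s2.png

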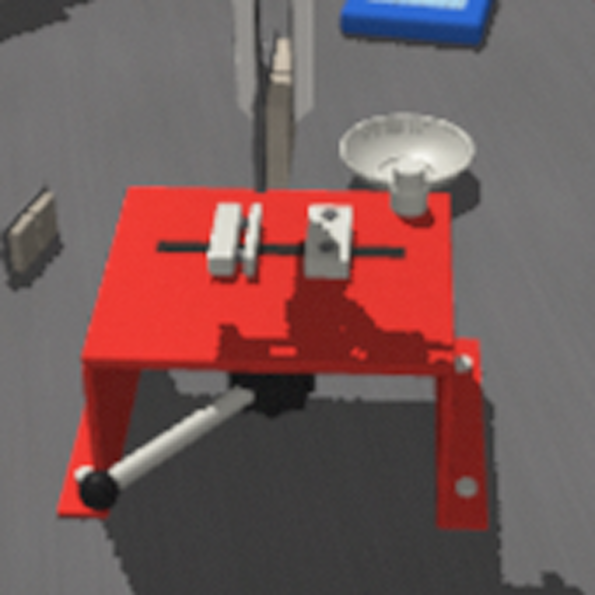

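Wrist view: the pad hangs upright and parallel to the jaws. The plate's far corners are at (158,124) and (355,124), the fixed jaw's face edge is at u≈272, and the jaws' far ends are at v≈165. Side crop: the gap between faces runs from (262,205) to (308,205).

```bash
python3 - <<'E'
from h import *
import pickle
C=pickle.load(open("c2.pkl","rb"));w,s=C["wrist"],C["side"];t=pickle.load(open("c0.pkl","rb"))["top"]
o=ctrl.get_obs()
a=onz(w,158,124,.12);b=onz(w,355,124,.12);d=b-a;yaw=np.arctan2(d[1],d[0]);print("plate",a,b,np.linalg.norm(d),yaw)
yaw=-.233 if abs(yaw+.233)>.05 else (yaw-.233)/2
R=np.array([[np.cos(yaw),-np.sin(yaw)],[np.sin(yaw),np.cos(yaw)]])
org=(a+b)[:2]/2-R@[0,.09];org0=np.array([.5435,-.0482]);print("org",org,org0)
org=(org+org0)/2
L=lambda p:np.round((R.T@(np.array(p)[:2]-org))*1e3,1)
print("yaw",yaw,"tcp",L(o["ee_pos"]))
print("fixed jaw far corner",L(onz(w,272,165,.134)),L(onz(w,297,165,.134)),"near",L(onz(w,273,219,.134)))
print("sliding carriage far left",L(onz(w,217,165,.134)),L(onz(w,238,165,.134)))
f=lambda u,v:(u/3.5+160,v/3.5+120)
print("side: slide face",L(onz(s,*f(262,205),.134)),"fixed face",L(onz(s,*f(308,205),.134)),L(onz(s,*f(306,277),.120)),L(onz(s,*f(258,275),.120)))
# profile across jaws in the top image on the y=+5..35 line at z .134
g=t["color"].min(2).astype(np.float32)
xs=np.arange(-45,46,1.)
for y in(0,35,45):
  q=np.array([proj(t,[*(org+R@[x*1e-3,y*1e-3]),.134]) for x in xs],np.float32)
  v=cv2.remap(g,q[:,0].copy(),q[:,1].copy(),1).ravel();print(y,[(int(x),int(k)) for x,k in zip(xs,v)][10:75:2])
E
```

```text
plate [0.46787351 0.06120179 0.12      ] [0.66013456 0.01497848 0.12      ] 0.19773948094024743 -0.23594159628805983
org [ 0.54309449 -0.04944723] [ 0.5435 -0.0482]
yaw -0.23447079814402993 tcp [-1.5 17.6]
fixed jaw far corner [15.2 50.2] [40.1 50.2] near [17.1 -7.1]
sliding carriage far left [-39.3  50.3] [-18.5  50.2]
side: slide face [-14.  45.] fixed face [14.  46.3] [ 16.  -10.2] [-12.3  -9.4]
0 [(-35, 231), (-33, 231), (-31, 230), (-29, 219), (-27, 170), (-25, 112), (-23, 108), (-21, 161), (-19, 207), (-17, 211), (-15, 163), (-13, 86), (-11, 42), (-9, 32), (-7, 32), (-5, 31), (-3, 30), (-1, 31), (1, 31), (3, 31), (5, 32), (7, 31), (9, 31), (11, 46), (13, 98), (15, 171), (17, 218), (19, 231), (21, 228), (23, 207), (25, 172), (27, 141), (29, 130)]
35 [(-35, 231), (-33, 230), (-31, 229), (-29, 216), (-27, 164), (-25, 103), (-23, 99), (-21, 160), (-19, 215), (-17, 217), (-15, 166), (-13, 86), (-11, 41), (-9, 31), (-7, 31), (-5, 31), (-3, 32), (-1, 32), (1, 32), (3, 32), (5, 32), (7, 31), (9, 32), (11, 47), (13, 102), (15, 176), (17, 221), (19, 233), (21, 229), (23, 212), (25, 183), (27, 154), (29, 141)]
45 [(-35, 230), (-33, 229), (-31, 228), (-29, 210), (-27, 159), (-25, 92), (-23, 83), (-21, 153), (-19, 213), (-17, 218), (-15, 168), (-13, 89), (-11, 39), (-9, 31), (-7, 31), (-5, 31), (-3, 32), (-1, 32), (1, 32), (3, 31), (5, 31), (7, 32), (9, 32), (11, 48), (13, 107), (15, 179), (17, 222), (19, 233), (21, 234), (23, 231), (25, 227), (27, 223), (29, 223)]
```

Gap faces are at station x ≈ -13.7 and +14.5, so the gap is ~28 mm. I shift (+0.14, -0.2) cm and lower.

```bash
python3 -m pendant '[[[0.14,-0.2,0],0],[[0,0,-1.5],0],[[0,0,-2],0],[[0,0,-1.5],0],[[0,0,-1],0],[[0,0,-0.5],0],[[0,0,-0.2],0],[[0,0,0],0],[[0,0,0],0],[[0,0,0],0]]'
python3 - <<'E'
from h import *
import pickle
w=pickle.load(open("c2.pkl","rb"))["wrist"]
R=np.array([[.9726,.2323],[-.2323,.9726]])
print(R.T@(onz(w,247,149,.246)[:2]-[.5433,-.0488]))
E
```

```text
time_s: 5.68
ee_pos: [0.5479, -0.0343, 0.1493]
eef_rot: [3.14, -0.0, 1.334]
force: [0.4, -0.2, -4.6]
grip_width: 0.0178
grip_force: 30.0
[-0.00572964  0.07870751]
```

```bash
python3 -m pendant '[[[0,0,-0.1],0],[[0,0,-0.1],0],[[0,0,-0.07],0],[[0,0,0],0],[[0,0,0],0]]'
```

```text
time_s: 6.1
ee_pos: [0.5475, -0.0343, 0.1457]
eef_rot: [-3.142, 0.0, 1.334]
force: [0.8, -0.3, -4.1]
grip_width: 0.0174
grip_force: 30.0
```

```bash
python3 -m pendant '[[[0,0,-0.05],0],[[0,0,-0.05],0],[[0,0,0],0],[[0,0,0],0]]'
```

```text
time_s: 6.43
ee_pos: [0.5476, -0.0344, 0.1456]
eef_rot: [3.141, -0.0, 1.334]
force: [-4.4, 0.1, 5.7]
grip_width: 0.0178
grip_force: 30.0
```

```bash
python3 -m pendant '[[[0,0,0.03],0],[[0,0,0],0],[[0,0,0],0],[[0,0,0],0],[[0,0,0],0]]' 0.45
python3 - <<'E'
from h import *
c=cam("side");s=c;save(s,"s3.png",(160,120,330,290),3.5)
E
```

```text
time_s: 6.85
ee_pos: [0.5476, -0.0343, 0.145]
eef_rot: [3.142, 0.0, 1.334]
force: [-0.3, 0.6, -0.6]
grip_width: 0.0422
grip_force: 0.0
```

View pics/s3.png

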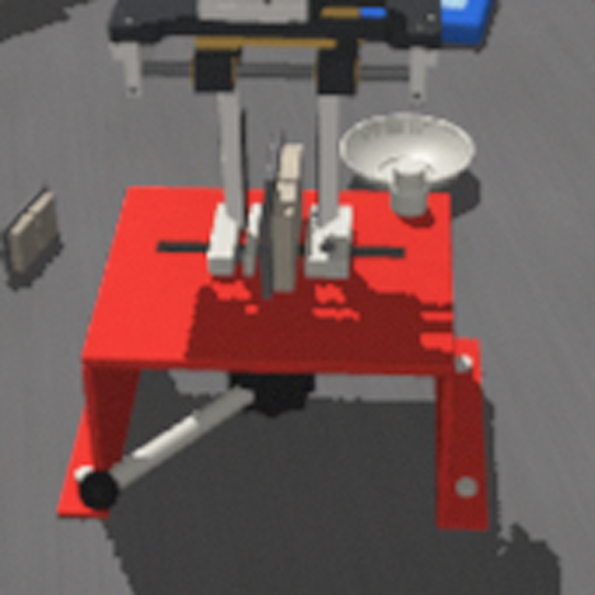

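The pad stands upright between the jaws, released, with the fingers clear on both sides. Now I lift, then move over the handle at 105 mm radius: (0.444, -0.174), yaw 0.64.

```bash
python3 -m pendant '[[[0,0,1],0],[[0,0,2],0],[[0,0,3],0],[[0,0,3],0],[[-1,-1.4,0.5],-0.1],[[-2,-2.5,0],-0.1],[[-2,-3,0],-0.1],[[-2,-3,0],-0.1],[[-2,-2.5,0],-0.1],[[-1.3,-1.5,0],-0.1],[[0,0,0],-0.1],[[0,0,0],0],[[0,0,0],0]]' 0.5
python3 - <<'E'
from h import *
o=ctrl.get_obs();print(o["ee_pos"],o["eef_rot"])
w=cam("wrist");t=cam("top");import pickle;pickle.dump((w,t),open("c4.pkl","wb"));save(w,"w4.png")
print(proj(w,[.4232,-.1892,.09]),proj(w,[.4441,-.1736,.09]))
E
```

```text
time_s: 7.98
ee_pos: [0.4446, -0.1733, 0.2407]
eef_rot: [3.141, -0.0, 0.637]
force: [0.7, -0.4, -0.1]
grip_width: 0.0471
grip_force: 0.0
[ 0.44463598 -0.1733345   0.24068141] [ 3.14093715e+00 -4.26084849e-04  6.36619402e-01]
[255.36696906 201.34674422] [255.27267938 181.89134243]
```

View pics/w4.png

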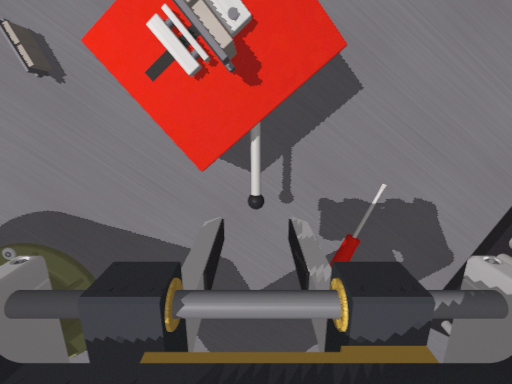

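The ball appears at (256,201), exactly as predicted, with the bar upright at u≈256 and the pad still standing between the jaws. I descend.

```bash
python3 -m pendant '[[[0,0,-3],0],[[0,0,-4],0],[[0,0,-4],0],[[0,0,-3],0],[[0,0,-1.5],0],[[0,0,-0.5],0],[[0,0,0],0],[[0,0,0],0]]'
python3 -m pendant '[[[0,0,0],0],[[0,0,0],0],[[0,0,0],0],[[0,0,0],0],[[0,0,0],0]]' 0.19 5
```

```text
time_s: 8.75
ee_pos: [0.4452, -0.1733, 0.081]
eef_rot: [3.141, -0.001, 0.635]
force: [-0.1, 0.1, -0.1]
grip_width: 0.0471
grip_force: 0.0
time_s: 9.17
ee_pos: [0.4446, -0.1734, 0.0804]
eef_rot: [3.141, -0.0, 0.634]
force: [-0.2, -0.1, -0.3]
grip_width: 0.0186
grip_force: 0.0
```

```bash
cat > arc.py <<'E'
import sys
from h import *
def st():
    o=ctrl.get_obs();A=np.array([.5284,-.1110]);d=o["ee_pos"][:2]-A
    phi=np.arctan2(d[1],d[0])%(2*np.pi);yw=o["eef_rot"][2]+np.pi
    tq=d[0]*o["force"][1]-d[1]*o["force"][0]
    print("r %.1f phi %.3f tool-q %.3f yawerr %.3f torque(on tool) %.2f F %s t %.2f"%(np.hypot(*d)*1e3,phi,phi+.2345-3.927,yw-phi,tq,np.round(o["force"],1),o["time_s"]))
    return A,d,phi
A,d,p=st()
if len(sys.argv)>2:
    h=float(sys.argv[1]);n=int(sys.argv[2]);P=[d+A]+[A+.105*np.array([np.cos(p+h*i),np.sin(p+h*i)]) for i in range(1,n+1)]
    print(np.round(np.diff(P,axis=0)*100,2).tolist())
E
python3 arc.py 0.08 12
```

```text
r 104.5 phi 3.782 tool-q 0.089 yawerr -0.006 torque(on tool) -0.01 F [-0.2 -0.1 -0.3] t 9.17
[[0.48, -0.69], [0.58, -0.61], [0.63, -0.56], [0.67, -0.51], [0.71, -0.45], [0.74, -0.4], [0.77, -0.34], [0.79, -0.27], [0.81, -0.21], [0.83, -0.14], [0.84, -0.08], [0.84, -0.01]]
```

```bash
python3 -m pendant '[[[0.48,-0.69,0],0.08],[[0.58,-0.61,0],0.08],[[0.63,-0.56,0],0.08],[[0.67,-0.51,0],0.08],[[0.71,-0.45,0],0.08],[[0.74,-0.4,0],0.08],[[0,0,0],0],[[0,0,0],0]]' >/dev/null; python3 arc.py 0.04 12
```

```text
r 105.1 phi 4.261 tool-q 0.568 yawerr -0.008 torque(on tool) 0.08 F [ 1.1  0.6 -0.5] t 9.83
[[0.39, -0.17], [0.39, -0.16], [0.39, -0.14], [0.4, -0.13], [0.4, -0.11], [0.41, -0.1], [0.41, -0.08], [0.42, -0.06], [0.42, -0.05], [0.42, -0.03], [0.42, -0.01], [0.42, 0.0]]
```

```bash
python3 -m pendant '[[[0.39,-0.17,0],0.04],[[0.39,-0.16,0],0.04],[[0.39,-0.14,0],0.04],[[0.40,-0.13,0],0.04],[[0.40,-0.11,0],0.04]]' >/dev/null; python3 arc.py 0.02 12;
```

```text
r 104.8 phi 4.453 tool-q 0.761 yawerr 0.001 torque(on tool) -0.34 F [-3.   1.5  0.9] t 10.25
[[0.2, -0.07], [0.2, -0.05], [0.21, -0.04], [0.21, -0.04], [0.21, -0.04], [0.21, -0.03], [0.21, -0.03], [0.21, -0.02], [0.21, -0.02], [0.21, -0.01], [0.21, -0.01], [0.21, -0.01]]
```

```bash
python3 -m pendant '[[[0.20,-0.07,0],0.02],[[0.20,-0.05,0],0.02],[[0.21,-0.04,0],0.02],[[0.21,-0.04,0],0.02],[[0.21,-0.04,0],0.02],[[0.21,-0.03,0],0.02]]' >/dev/null; python3 arc.py 0.02 6;
```

```text
r 105.2 phi 4.582 tool-q 0.889 yawerr -0.005 torque(on tool) -0.38 F [-3.2  3.1 -1. ] t 10.75
[[0.21, -0.01], [0.21, -0.02], [0.21, -0.02], [0.21, -0.01], [0.21, -0.01], [0.21, -0.0]]
```

```bash
python3 -m pendant '[[[0.21,-0.03,0],0.02],[[0.21,-0.02,0],0.02],[[0.21,-0.02,0],0.02],[[0.21,-0.01,0],0.02]]' >/dev/null; python3 arc.py 0.02 6;
```

```text
r 105.3 phi 4.663 tool-q 0.971 yawerr -0.006 torque(on tool) -0.46 F [-4.2  4.  -0.5] t 11.08
[[0.21, 0.02], [0.21, -0.0], [0.21, 0.0], [0.21, 0.0], [0.21, 0.01], [0.21, 0.01]]
```

```bash
python3 -m pendant '[[[0.21,0,0],0.02],[[0.21,0,0],0.02]]' >/dev/null; python3 arc.py
python3 -m pendant '[[[0.21,0,0],0.02]]' >/dev/null; python3 arc.py
python3 -m pendant '[[[0.21,0.01,0],0.02]]' >/dev/null; python3 arc.py
```

```text
r 105.3 phi 4.703 tool-q 1.011 yawerr -0.006 torque(on tool) -0.37 F [-3.5  1.9 -1.8] t 11.25
r 105.2 phi 4.724 tool-q 1.031 yawerr -0.006 torque(on tool) -0.40 F [-3.8  1.7 -2. ] t 11.33
r 105.2 phi 4.743 tool-q 1.051 yawerr -0.006 torque(on tool) -0.37 F [-3.6  1.5 -2.5] t 11.42
```

```bash
python3 -m pendant '[[[0.21,0.01,0],0.02]]' >/dev/null; python3 arc.py
python3 -m pendant '[[[0.21,0.02,0],0.02]]' >/dev/null; python3 arc.py
python3 -m pendant '[[[0.21,0.02,0],0.02]]' >/dev/null; python3 arc.py
```

```text
r 105.1 phi 4.763 tool-q 1.071 yawerr -0.006 torque(on tool) -0.38 F [-3.7  1.2 -1.3] t 11.50
r 105.1 phi 4.784 tool-q 1.091 yawerr -0.006 torque(on tool) -0.41 F [-3.9  0.4 -1.5] t 11.58
r 105.1 phi 4.804 tool-q 1.111 yawerr -0.006 torque(on tool) -0.40 F [-3.9  0.9 -1.8] t 11.67
```

```bash
for i in 1 ; do python3 -m pendant '[[[0.21,0.02,0],0.02]]' >/dev/null; python3 arc.py
python3 -m pendant '[[[0.21,0.03,0],0.02]]' >/dev/null; python3 arc.py
python3 -m pendant '[[[0.20,0.03,0],0.02]]' >/dev/null; python3 arc.py; done
```

```text
r 105.1 phi 4.824 tool-q 1.131 yawerr -0.006 torque(on tool) -0.40 F [-3.9  0.8 -2.5] t 11.75
r 105.0 phi 4.844 tool-q 1.152 yawerr -0.007 torque(on tool) -0.42 F [-4.1  0.  -1.8] t 11.83
r 105.0 phi 4.863 tool-q 1.171 yawerr -0.006 torque(on tool) -0.40 F [-3.8 -0.3 -1.8] t 11.92
```

```bash
python3 -m pendant '[[[0.20,0.03,0],0.02]]' >/dev/null; python3 arc.py
python3 -m pendant '[[[0.20,0.04,0],0.02]]' >/dev/null; python3 arc.py
python3 -m pendant '[[[0.20,0.04,0],0.02]]' >/dev/null; python3 arc.py
```

```text
r 105.0 phi 4.883 tool-q 1.190 yawerr -0.005 torque(on tool) -0.36 F [-3.6  0.5 -2.8] t 12.00
r 105.0 phi 4.902 tool-q 1.210 yawerr -0.005 torque(on tool) -0.33 F [-3.2 -0.  -2.6] t 12.08
r 104.9 phi 4.922 tool-q 1.229 yawerr -0.004 torque(on tool) -0.34 F [-3.2 -0.2 -1.7] t 12.17
```

```bash
python3 -m pendant '[[[0.20,0.05,0],0.02]]' >/dev/null; python3 arc.py
python3 -m pendant '[[[0.20,0.05,0],0.02]]' >/dev/null; python3 arc.py
python3 - <<'E'
from h import *
s=cam("side");save(s,"s5.png",(160,120,330,290),3.5)
E
```

```text
r 104.9 phi 4.941 tool-q 1.249 yawerr -0.004 torque(on tool) -0.42 F [-3.7 -1.8 -1.5] t 12.25
r 104.9 phi 4.961 tool-q 1.268 yawerr -0.004 torque(on tool) -0.50 F [-4.7 -0.6 -3. ] t 12.33
```

View pics/s5.png

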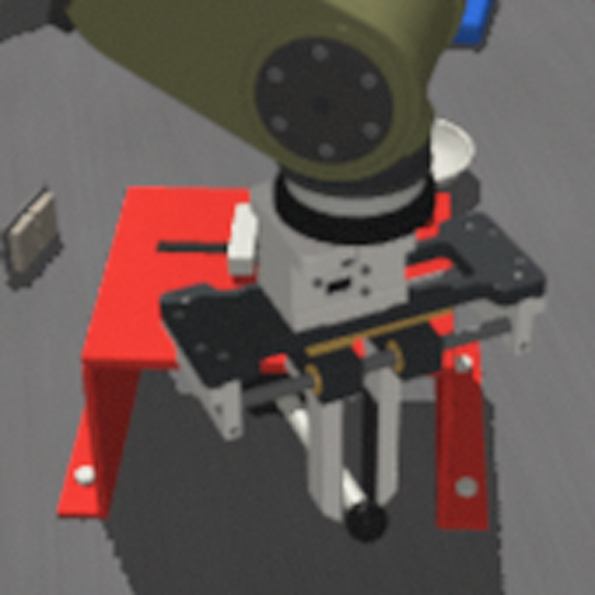

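The bar is held between the fingers near the ball at (365,520), and the pad is hidden behind the gripper. Torque has begun rising, so I take smaller steps.

```bash
python3 -m pendant '[[[0.10,0.03,0],0.01]]' >/dev/null; python3 arc.py
python3 -m pendant '[[[0.10,0.03,0],0.01]]' >/dev/null; python3 arc.py
```

```text
r 104.8 phi 4.970 tool-q 1.278 yawerr -0.004 torque(on tool) -0.45 F [-4.1 -1.4 -1.7] t 12.47
r 104.8 phi 4.980 tool-q 1.287 yawerr -0.003 torque(on tool) -0.42 F [-3.8 -1.3 -2.4] t 12.55
```

```bash
python3 -m pendant '[[[0.19,0.06,0],0.02]]' >/dev/null; python3 arc.py
python3 -m pendant '[[[0.19,0.06,0],0.02]]' >/dev/null; python3 arc.py
```

```text
r 104.8 phi 4.998 tool-q 1.305 yawerr -0.001 torque(on tool) -0.47 F [-4.3 -1.2 -3. ] t 12.63
r 104.8 phi 5.017 tool-q 1.325 yawerr -0.000 torque(on tool) -0.54 F [-4.8 -2.  -2.9] t 12.72
```

```bash
python3 -m pendant '[[[0.12,0.04,0],0.012]]' >/dev/null; python3 arc.py
```

```text
r 104.8 phi 5.030 tool-q 1.338 yawerr -0.001 torque(on tool) -0.56 F [-4.7 -3.  -1.7] t 12.80
```

```bash
python3 -m pendant '[[[0,0,0],0]]' >/dev/null; python3 arc.py;python3 -m pendant '[[[0,0,0],0]]' >/dev/null; python3 arc.py
```

```text
r 104.7 phi 5.031 tool-q 1.339 yawerr -0.002 torque(on tool) -0.31 F [-2.3 -2.5 -1.8] t 12.88
r 104.7 phi 5.031 tool-q 1.339 yawerr -0.003 torque(on tool) -0.30 F [-2.5 -1.7 -2.7] t 12.97
```

```bash
python3 -m pendant '[[[0.10,0.03,0],0.01]]' >/dev/null; python3 arc.py; python3 -m pendant '[[[0.05,0.02,0],0.005]]' >/dev/null; python3 arc.py
```

```text
r 104.7 phi 5.038 tool-q 1.346 yawerr -0.001 torque(on tool) -0.48 F [-4.3 -1.7 -2.1] t 13.05
r 104.7 phi 5.044 tool-q 1.351 yawerr -0.000 torque(on tool) -0.62 F [-5.2 -3.2 -1.4] t 13.13
```

Torque on the handle is 0.62 N m, which is about 20 N on the pad. I open, rise clear and check.

```bash
python3 -m pendant '[[[0,0,0],0],[[0,0,0],0],[[0,0,0],0],[[0,0,1],0],[[0,0,3],0],[[0,0,4],0],[[0,0,4],0],[[0,0,4],0],[[-2,-2,2],0],[[-3,-3,0],0],[[-4,-3,0],0],[[-4,-3,0],0],[[-4,-3,0],0],[[-3,-3,0],0],[[0,0,0],0],[[0,0,0],0]]' 0.5
python3 - <<'E'
from h import *
import pickle
s=cam("side");t=cam("top");pickle.dump((s,t),open("c6.pkl","wb"))
a=cv2.resize(s["color"][140:270,175:305,::-1],(400,400),interpolation=2)
b=cv2.resize(t["color"][120:270,200:350,::-1],(400,400),interpolation=2)
cv2.imwrite("pics/f6.png",np.hstack([a,b]))
E
```

```text
time_s: 14.47
ee_pos: [0.3825, -0.365, 0.2611]
eef_rot: [3.141, 0.001, 1.897]
force: [0.2, 0.3, -0.2]
grip_width: 0.0473
grip_force: 0.0
```

View pics/f6.png

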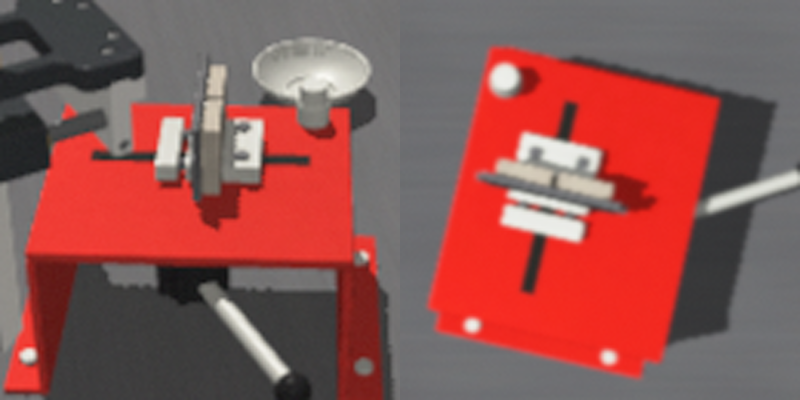

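The pad stands upright, square and centred along the jaws, touching both. The handle has stayed at (290,385) in the side crop, and the socket and dish are unmoved. Handing in.

```bash
python3 -c "
from station import ctrl
print(ctrl.hand_in())"
```

```text
the job is handed in; nothing more can be done
None
```

The larger brake pad stands upright between the jaws, midway along them, and is nipped at about 20 N (estimated from the torque on the handle); the arm is clear, the dish and socket look unmoved, the arm never went near the screwdriver, and the job was handed in at about 14.5 s with no verdict returned.

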